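# Take a hanging test panel off its peg and load it in the slanted rack

## Task

Take the long coated test panel off its peg on the hanging stand: lift its hole end to clear the peg's upturned tip as you slide it off, without dragging the stand or unhooking the short panel. Then lower it gently, hole end up, into the empty front slot of the slanted rack until it stands fully home, centred across the rack and leaning like the two panels already there, and let go. Leave the other panels and the wash bottle as they are.

Things in the scene. Friction and masses are not known exactly. Their poses are not given: they have to be found in the camera images.
- panel: the long grey painted test panel, a flat plate 190 mm long, 50 wide, 5 thick, about 130 g, hanging plumb on either peg. Origin: centre of its bottom edge; z up the plate to the hole end, y across, x its normal (away from the robot while hanging). Grip its two long edges 50 to 70 mm above the bottom, the gripper leaning back about 35 degrees towards the robot to clear the peg above
- panel_hole (a point): centre of the long panel's round hanging hole, 16 mm across, 172 mm above its bottom edge (18 mm below its top). While hung, the hole's upper edge rests on the peg: its centre is 5.5 mm below the peg's axis, at the stand's x = -61 to -71 mm
- panel_foot (a point): centre of the long panel's bottom edge (same point as the origin of panel)
- stand: hanging stand, loose on the bench, 2 kg: steel foot plate 170 x 310 x 5 mm (x = -105 to +65 mm), uprights 345 mm tall at y = +-140 mm and a cross bar (front face at x = +2 mm) from which two wire pegs, 5 mm thick, stick out to -x, towards the robot, at y = +65 and -65 mm. Origin: on the bench between the uprights. z is up
- left_peg_tip (a point): end of the upturned tip of the peg at the stand's y = +65 mm: x = -92 mm in the stand's frame, 340 mm above the bench. From the cross bar the peg's axis runs level, 325 mm above the bench, to x = -75 mm; there it bends up at 41 degrees to this tip
- right_peg_tip (a point): end of the upturned tip of the peg at the stand's y = -65 mm, otherwise the same as the left one
- short_panel: short panel, 130 x 50 x 5 mm, same make and finish, hanging on the other peg; leave it hanging. Origin: centre of its bottom edge, axes as for the long panel
- rack: white plastic panel rack, fixed: base 185 x 110 x 10 mm, three slots one behind another, 50 mm apart, each running along y. Origin: on the bench, centre of the base; +x to the back slot. Slots lean 15 degrees (a panel's top towards +x), are 8 mm wide, 100 mm long, open at the ends, with front wall 20 and back wall 32 mm high along the slant; the floor is square to the slant
- front_slot (a point): where the middle of the bottom edge of a panel comes to rest in the empty front slot when fully home against the back wall: in the rack's frame x = -48.6 mm, y = 0, 17.6 mm above the bench. The slot's centre plane lies 1.5 mm in front of this point (square to the slant). A seated panel's z axis is the rack's z tipped 15 degrees towards its +x
- rack_panel_a: panel of the same size as the long panel, already standing in the middle slot; leave it. Origin: centre of its bottom edge
- rack_panel_b: panel of the same size as the long panel, already standing in the back slot; leave it. Origin: centre of its bottom edge
- wash_bottle: plastic wash bottle, 68 mm wide, 200 mm tall with its bent spout, standing on the bench; leave it. Origin: centre of its underside

How it is judged:
On the way:
1. the long panel is off its peg: its hole is in front of the peg's tip and it no longer touches the stand (x of panel_hole in the frame of stand below -0.1 m and contact force between panel and stand below 0.05 N), for 0.2 s.
At the end, for the whole second after the job is handed in: The long panel rests released in the front slot, hole up: foot within 6 mm front to back, 20 mm sideways, at most 4 mm high; leaning 8 to 25 degrees, square within 9. Moved under: stand 10 mm, short panel 25 mm, racked panels 12 mm, wash bottle (upright) 30 mm (x of panel_foot in the frame of front_slot between -0.006 and 0.006 m and y of panel_foot in the frame of front_slot between -0.02 and 0.02 m and z of panel_foot in the frame of front_slot below 0.004 m and angle between panel's own z axis and vertical between 0.14 and 0.44 rad and angle between the y axis of panel and the y axis of rack, either way round below 0.15 rad and linear speed of panel below 0.01 m/s and angular speed of panel below 0.1 rad/s and distance of short_panel from where it was at the start of the episode below 0.025 m and distance of stand from where it was at the start of the episode below 0.01 m and distance of each of rack_panel_a, rack_panel_b from where it was at the start of the episode below 0.012 m and distance of wash_bottle from where it was at the start of the episode below 0.03 m and angle between wash_bottle's own z axis and vertical below 0.2 rad); the robot touches nothing.
It fails at once if the stand is dragged 10 mm or tipped (distance of stand from where it was at the start of the episode above 0.01 m or angle between stand's own z axis and vertical above 0.1 rad).
It fails at once if the short panel is unhooked or pushed along (25 mm) (distance of short_panel from where it was at the start of the episode above 0.025 m).
It fails at once if a racked panel is moved 12 mm, or the wash bottle 30 mm or knocked over (distance of any of rack_panel_a, rack_panel_b from where it was at the start of the episode above 0.012 m or distance of wash_bottle from where it was at the start of the episode above 0.03 m or angle between wash_bottle's own z axis and vertical above 0.2 rad).
It fails at once if the long panel is let fall (faster than 0.4 m/s with the fingers off it) or tips over flat ((contact force between the fingers and panel below 0.05 N and linear speed of panel above 0.4 m/s) or angle between panel's own z axis and vertical above 1.2 rad).
It fails at once if the long panel is rammed into the rack (over 40 N) (contact force between panel and rack above 40 N).
It also fails if it takes over 46 s, if anything falls off the work surface, if the arm or the gripper's body presses on something with over 40 N, if the wrist force passes 120 N, or if a joint passes its speed limit or range.

## Robot

A 6-joint arm with a two-finger parallel gripper is mounted at the origin on the work surface. World frame = base frame: x ahead of the robot, y to its left, z up, the work surface at z = 0. Lengths are in m, angles in rad, forces in N, time in s.
With the tool pointing down it reaches from about 0.375 to 0.975 m from the base axis. Payload 3.8 kg.
Tool frame: the origin (TCP) lies at the very end of the fingers, on their centre line; the grasp point (between the pads) lies 19 mm behind it; z points along the fingers, y is the line along which they close (so a half turn about z gives the same grasp; the last joint's range is limited). The gripper opens to 85 mm and grips with 20 to 120 N. Pads are 22 mm wide; open, the fingers measure 114 mm over their backs; the gripper's body (76 mm by 85 mm) begins 54 mm behind the grasp point. The pads swing forward as they close: fully open they stand 13 mm farther back than shut.
Start: joints at [-1.163, 0.264, 1.604, -0, 1.274, -0.037], TCP at [0.29, -0.609, 0.231] pointing down, gripper open.
Joint ranges: [-2.63, 2.63], [-0.94, 2.18], [0.31, 2.57], [-1.31, 4.45], [0, 2.66], [-2.55, 2.55]. Speed limits (rad/s): [2.57, 2.57, 3.14, 3.14, 3.14, 3.14].

## Interface

Orientations are given as a rotation vector (axis times angle).
In Python, from workcell import monitor, viewer, job gives the robot as it stands. The module is installed in compiled form; this text tells all that it offers.
- The arm moves only by the tool step_arm, never from a script. Its argument "series" is one flat list of numbers, 4 for each row, row after row: the shift along the tool's x, y, z in m, then the turn about the tool's z in rad. A call has 1 to 8 rows; each row is the pose to reach, as a shift and turn from the pose commanded when the call began, along the tool's axes at that moment; what a row does not reach only later rows make up. A row lasts 1/8 s, in which the tool goes at most 62.5 mm and 10.7 degrees, less where a joint would pass 70% of its speed; a pose out of reach is approached as far as the arm can. A call with a gripper value outside its range is refused whole. "gripper" is the opening, from 0 (shut) to 1 (fully open), set as the call begins (left out, the last holds). The fingers move at their own pace and stop on an object; "newtons" is the grip in N (left out, the last holds). Time passes only in rows, so rows that repeat a pose let the fingers close. It gives the time, the measured TCP pose, the force, the opening and the grip force at its end, in the units of the state.
- monitor.read_state(): the state, without advancing time (a new reading comes with each control period).
- viewer.read_camera(name): name is "side" or "top"; returns a dict with "image" (384x512x3 uint8, red, green, blue), "intrinsics" (3x3 intrinsics, pixels), "distortion" ([k1, k2, p1, p2, k3] as OpenCV has them; the pictures are not rectified), "T" (4x4, takes a point from camera to world coordinates). Camera axes: x right, y up, looking along -z (the intrinsics and any distortion apply to the point x, -y, -z); pixel columns grow to the right and rows downward; lengths in m; the calibration is good to about 2 mm. A picture is of the moment at which its call begins. There is no depth.
- job.finish_job(): hands the job in; it is judged then, once.
Trained networks look in a picture, given as the dict that the camera call returned (one of the last four; its "shot" number tells which), for a name from the list of things; names that differ only in an ending like _2 or _b are one class to them, and where a whole thing is asked for, a point or a joint stands for the part that bears it (a point fixed in the world has none). Each returns a list of dicts, best first, with "score" (0 to 1); they miss things now and then, are a little off and sometimes report something else, mostly with a low value. They report only what shows in the picture. A call takes as long as a camera call.
- viewer.boxes_of(picture, label): "extent" ([centre column, centre row, width, height] in pixels, round what is visible of it).
- viewer.spot_point(picture, label): "point" ([column, row] in pixels: a listed point, or the origin of a listed thing).
The state is a dict: "time": time; "q": joint angles; "joint_vel": joint speeds; "joint_torque": joint torques, N m; "tool_pos": TCP position; "tcp_rot": TCP orientation; "wrist_force": force on the tool from outside, world axes, zero at the start; "torque": the same for the moment, N m; "width": opening from 0.0 (shut) to 1.0 (fully open); "grip_force": force on a finger pad.
Only numpy, scipy, OpenCV 4.12 (cv2) and the standard library are available. Lean on these libraries where they do the work, as an engineer would, in place of code of your own. Each camera call takes 0.05 s, during which the arm holds its last target. There are 200 camera calls.

## Working session

There is one attempt and no reset: what is moved stays moved. The work goes in short steps, Python scripts to look and compute and a tool call to move; the robot and the scene stay as the last step left them, time stands still between calls to the robot, and variables do not carry over. Pictures are saved under pics/ and viewed, at most 10 in all, crops included, and the job is handed in when it is done.

Besides the shell and the picture viewer there is one more tool, called after "Call:" in YAML: its name, and indented under it one key for each argument. step_arm: Moves the arm, as the interface text tells. Its arguments: {"type":"object","properties":{"series":{"type":"array"},"gripper":{"type":"number"},"newtons":{"type":"number"}},"required":["series"]}

```bash
mkdir -p pics; cat > h.py <<'E'
import numpy as np, cv2
from scipy.spatial.transform import Rotation as R
from workcell import monitor, viewer, job
def ray(p,uv):
    K=np.array(p["intrinsics"],float);D=np.array(p["distortion"],float);T=np.array(p["T"])
    n=cv2.undistortPoints(np.array([[uv]],float),K,D)[0,0]
    d=T[:3,:3]@np.array([n[0],-n[1],-1.]);return T[:3,3],d/np.linalg.norm(d)
def proj(p,X):
    T=np.array(p["T"]);c=(np.atleast_2d(X)-T[:3,3])@T[:3,:3];c=c*[1,-1,-1]
    return cv2.projectPoints(c,np.zeros(3),np.zeros(3),np.array(p["intrinsics"],float),np.array(p["distortion"],float))[0][:,0]
def tri(a,b):
    (o1,d1),(o2,d2)=a,b
    s=np.linalg.lstsq(np.c_[d1,-d2],o2-o1,rcond=None)[0]
    x,y=o1+s[0]*d1,o2+s[1]*d2
    return (x+y)/2,np.linalg.norm(x-y)
def atz(r,z): return r[0]+r[1]*(z-r[0][2])/r[1][2]
E
python3 - <<'E'
from h import *
np.set_printoptions(precision=4,suppress=True)
P={c:viewer.read_camera(c) for c in("side","top")}
for c in P:
    cv2.imwrite(f"pics/{c}0.png",P[c]["image"][:,:,::-1]); print(c,np.array(P[c]["T"]))
for l in "panel panel_hole panel_foot stand left_peg_tip right_peg_tip short_panel rack front_slot rack_panel_a wash_bottle".split():
    r={c:viewer.spot_point(P[c],l) for c in P}
    for c in r: print(l,c,[(np.round(d["point"],1).tolist(),round(d["score"],2)) for d in r[c][:3]])
    if r["side"] and r["top"]:
        x,e=tri(*[ray(P[c],r[c][0]["point"]) for c in P]);print("   tri",x,e)
print(monitor.read_state())
E
```

```text
side [[ 0.9993  0.028  -0.0247  0.6016]
 [-0.0374  0.7573 -0.652  -0.6137]
 [ 0.0005  0.6525  0.7578  0.94  ]
 [ 0.      0.      0.      1.    ]]
top [[ 0.0018  0.9993 -0.0384  0.575 ]
 [-1.      0.0018  0.0004  0.0167]
 [ 0.0004  0.0384  0.9993  1.4145]
 [ 0.      0.      0.      1.    ]]
panel side [([244.9, 145.8], 0.9), ([232.4, 92.3], 0.27)]
panel top [([172.2, 203.9], 0.58)]
   tri [0.5892 0.2351 0.1633] 0.00011370639569961801
panel_hole side [([239.8, 94.9], 0.69)]
panel_hole top [([159.5, 208.0], 0.46)]
   tri [0.5797 0.2352 0.3288] 0.0038350698613844447
panel_foot side [([244.3, 145.2], 0.9)]
panel_foot top [([172.7, 200.9], 0.67)]
   tri [0.5923 0.2329 0.1678] 0.009251240669070184
stand side [([275.6, 195.0], 0.79)]
stand top [([193.4, 176.0], 0.85)]
   tri [ 0.6747  0.2016 -0.0043] 0.000421896735351091
left_peg_tip side [([233.0, 93.0], 0.87)]
left_peg_tip top [([155.3, 215.0], 0.91)]
   tri [0.5635 0.2448 0.328 ] 0.0033898166561048444
right_peg_tip side [([248.6, 124.2], 0.58), ([222.6, 342.1], 0.48), ([276.7, 196.1], 0.29)]
right_peg_tip top [([214.4, 195.5], 0.59)]
   t
[... 689 characters left out ...]
)]
   tri [ 0.6008 -0.2385  0.0536] 0.062391333725895094
wash_bottle side [([317.5, 270.0], 0.66), ([241.9, 338.7], 0.42)]
wash_bottle top [([281.8, 143.8], 0.62)]
   tri [ 0.7679 -0.0632  0.0075] 0.006129464392622741
{'time': 1.2, 'q': array([-1.1629,  0.2639,  1.604 , -0.    ,  1.2737, -0.0369]), 'joint_vel': array([ 0.0004, -0.0013,  0.0009,  0.0003,  0.0002, -0.0006]), 'joint_torque': array([ -0.0001, -51.507 , -36.7731,  -0.    ,   0.001 ,   0.    ]), 'tool_pos': array([ 0.2904, -0.6093,  0.2313]), 'tcp_rot': array([-3.0641, -0.6929,  0.    ]), 'wrist_force': array([-0.549 ,  0.7831, -1.1134]), 'torque': array([-0.0169,  0.0088, -0.0304]), 'grip_force': 0.0, 'width': 0.9985659860899668}
```

View pictures.

View pics/side0.png

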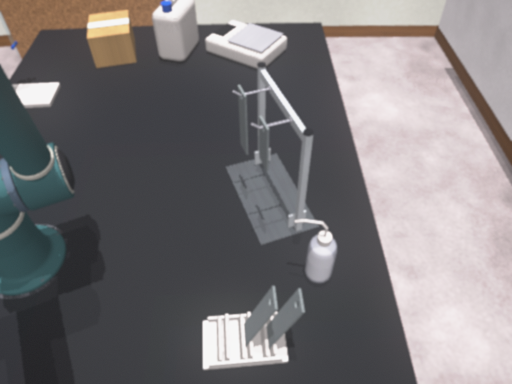

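View pics/top0.png

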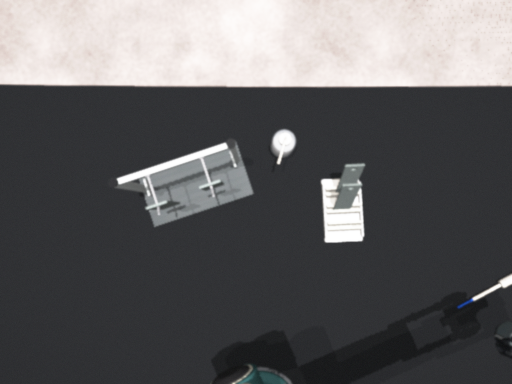

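```bash
python3 - <<'E'
import cv2,numpy as np
t=cv2.imread("pics/top0.png");s=cv2.imread("pics/side0.png")
def c(im,x,y,w,h,f):
    o=cv2.resize(im[y:y+h,x:x+w],None,fx=f,fy=f,interpolation=cv2.INTER_CUBIC);o=cv2.convertScaleAbs(o,alpha=1.5,beta=15)
    for k in range(0,w,10): cv2.putText(o,str(x+k),(k*f,8),0,.28,(0,255,255));cv2.line(o,(k*f,10),(k*f,14),(0,255,255))
    for k in range(0,h,10): cv2.putText(o,str(y+k),(0,k*f+4),0,.28,(0,255,255));cv2.line(o,(20,k*f),(24,k*f),(0,255,255))
    return o
cv2.imwrite("pics/t1.png",np.hstack([c(t,112,136,145,95,3),c(t,315,155,60,95,3)]).repeat(1,0))
a=c(s,222,60,100,185,3);b=c(s,195,280,115,95,3)
o=np.zeros((555,645,3),np.uint8);o[:,:300]=a;o[:285,300:]=b
cv2.imwrite("pics/s1.png",o)
E
```

```text
(no output)
```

View pics/t1.png

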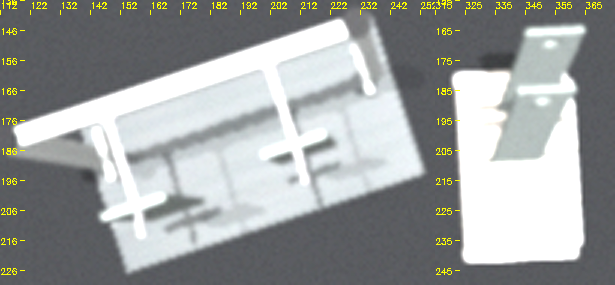

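View pics/s1.png

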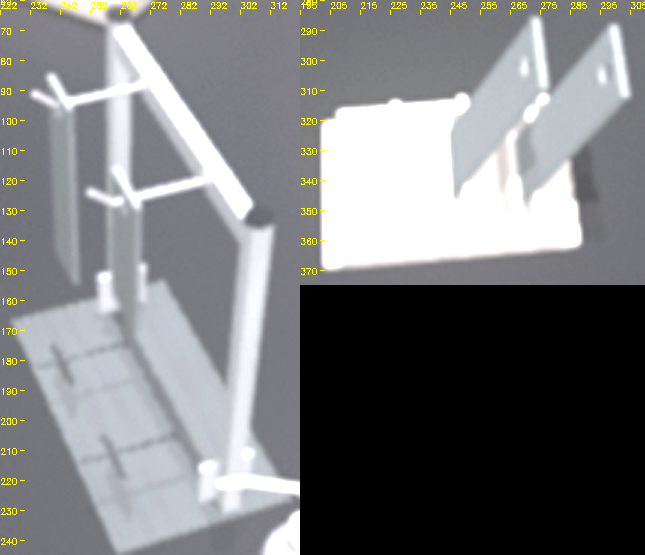

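```bash
cat > fit.py <<'E'
from h import *
from scipy.optimize import least_squares
np.set_printoptions(precision=4,suppress=True)
P={c:viewer.read_camera(c) for c in("side","top")}
def tf(p,X): 
    c,s=np.cos(p[2]),np.sin(p[2]); return np.array([p[0]+c*X[0]-s*X[1],p[1]+s*X[0]+c*X[1],X[2]])
def run(obs,x0,name):
    f=lambda p:np.concatenate([proj(P[c],tf(p,X(p) if callable(X) else np.array(X)))[0]-uv for c,X,uv in obs])
    r=least_squares(f,x0,loss="soft_l1");print(name,r.x,"yaw",np.degrees(r.x[2]));print(f(r.x).reshape(-1,2).round(1).tolist());return r.x
pt=lambda y,z:(lambda p:np.array([p[3],y,z]))
st=[("top",(-.105,.155,.005),(154,226.5)),("top",(-.105,-.155,.005),(253.5,193.5)),("top",(-.092,.065,.340),(159,214.7)),("top",(-.092,-.065,.340),(213.3,197)),
("side",(-.092,.065,.340),(233,91)),("side",(-.092,-.065,.340),(251.3,123.3)),("side",(-.105,.155,.005),(226,166.7)),("side",(-.105,-.155,.005),(261.3,244.3)),("side",(.065,.155,.005),(276.3,153.7)),
("top",pt(.09,.3375),(145.7,208.3)),("top",pt(.04,.3375),(167,201.3)),("side",pt(.09,.3375),(238.7,85)),("side",pt(.04,.3375),(245.3,95.7)),("side",pt(.04,.1475),(248,154.3))]
s=run(st,[.67,.2,.28,-.066],"stand")
print("left tip",tf(s,np.array([-.092,.065,.34])),"panel foot",tf(s,np.array([s[3],.065,.1475])))
H=.0925
def pn(xf,y,l): 
    a=np.radians(15);return (xf+l*np.sin(a),y,.0176+l*np.cos(a))
rk=[("top",(H,.055,.01),(321.7,179)),("top",(-H,.055,.01),(325,242.3)),("top",(-H,-.055,.01),(363.3,240.7)),
("top",pn(.0514,.025,.19),(345.7,165.3)),("top",pn(.0514,-.025,.19),(365,164.3)),("top",pn(.0014,.025,.19),(343.3,185)),("top",pn(.0014,-.025,.19),(362,184.3)),
("side",(-H,-.055,.01),(203.3,369)),("side",(H,-.055,.01),(288.3,361)),("side",(-H,.055,.01),(202.3,320.7))]
r=run(rk,[.57,-.245,0.],"rack")
print("front slot",tf(r,np.array([-.0486,0,.0176])))
for c in P:
    im=P[c]["image"][:,:,::-1].copy()
    cv2.imwrite(f"pics/{c}_x.png",im)
print(R.from_rotvec(monitor.read_state()["tcp_rot"]).as_matrix())
E
python3 fit.py
```

```text
stand [ 0.6731  0.2018  0.3221 -0.0697] yaw 18.45491923536268
[[0.1, -0.2], [-0.2, -0.1], [-0.2, -1.2], [0.1, -1.5], [-0.2, 0.4], [-0.2, 1.0], [-0.8, -0.1], [-1.1, 0.2], [-0.2, -0.4], [-0.2, -0.6], [-0.5, -0.6], [-0.4, -0.3], [-0.3, 0.5], [-1.0, 0.2]]
left tip [0.5653 0.2343 0.34  ] panel foot [0.5864 0.2413 0.1475]
rack [ 0.5786 -0.2414  0.0505] yaw 2.89346576642956
[[0.0, -0.9], [0.1, -1.8], [-0.9, -1.9], [-2.0, 4.2], [-1.7, 4.2], [1.5, 3.9], [2.4, 3.7], [0.4, -0.3], [0.4, 0.4], [1.2, 0.4]]
front slot [ 0.5301 -0.2439  0.0176]
[[ 0.9027  0.4303 -0.    ]
 [ 0.4303 -0.9027  0.    ]
 [-0.     -0.     -1.    ]]
```

Call:
step_arm:
  series: [0,0,-0.03,0.05,0,0,-0.06,0.1]

```text
time: 1.55
tool_pos: [0.2903, -0.609, 0.2912]
tcp_rot: [-3.094, -0.536, 0.001]
wrist_force: [-0.4, -0.2, 0.8]
width: 0.998
grip_force: 0.0
```

```bash
cat >> fit.py <<'E'
r=run(rk[:3]+rk[7:],[.57,-.245,0.],"rack base")
fs=tf(r,np.array([-.0486,0,.0176]));print("front slot",fs)
for c in P:
    d=viewer.spot_point(P[c],"front_slot");print(c,proj(P[c],fs),[(x["point"],x["score"]) for x in d])
    if c=="top":print([atz(ray(P[c],x["point"]),.0176) for x in d])
    for k in(.0014,.0514):print("feet",k,proj(P[c],tf(r,np.array(pn(k,0,0)))),"top15",proj(P[c],tf(r,np.array(pn(k,0,.19)))),[x["point"] for x in viewer.spot_point(P[c],"rack_panel_a")])
st=monitor.read_state();M=R.from_rotvec(st["tcp_rot"]).as_matrix()
tgt=np.array([.5864,.2413,.0]);print("tool dir x,y world",M[:,0],M[:,1],"tool yaw of y axis deg",np.degrees(np.arctan2(M[1,1],M[0,1])))
print("horizontal",M.T@(tgt-st["tool_pos"]),st["q"])
E
python3 fit.py|tail -12
```

```text
rack base [ 0.5761 -0.2412  0.0574] yaw 3.289066121031899
[[-0.3, 0.1], [0.3, -0.8], [-0.7, -1.2], [-0.5, -0.1], [-0.6, 0.0], [0.0, 0.6]]
front slot [ 0.5276 -0.244   0.0176]
side [[221.8669 341.3146]] [([222.5, 342.0], 0.75)]
feet 0.0014 [[244.2231 339.332 ]] top15 [[266.9706 299.4781]] [[239.8, 336.9], [266.5, 337.9]]
feet 0.0514 [[266.459  337.3112]] top15 [[292.9443 297.1979]] [[239.8, 336.9], [266.5, 337.9]]
top [[343.4294 225.6767]] [([343.3, 226.6], 0.6)]
[array([ 0.5249, -0.2436,  0.0176])]
feet 0.0014 [[342.3457 208.6983]] top15 [[354.3937 189.4332]] [[343.5, 211.9], [344.6, 191.5], [172.6, 204.7]]
feet 0.0514 [[341.2761 191.7743]] top15 [[353.1597 170.0053]] [[343.5, 211.9], [344.6, 191.5], [172.6, 204.7]]
tool dir x,y world [ 0.941   0.3383 -0.0002] [ 0.3383 -0.941  -0.003 ] tool yaw of y axis deg -70.22867901370185
horizontal [ 0.5664 -0.6986  0.2913] [-1.1629  0.2362  1.5322 -0.      1.3761  0.0628]
```

Call:
step_arm:
  series: [0.035,-0.044,-0.03,0.003,0.071,-0.087,-0.06,0.006,0.106,-0.131,-0.09,0.009,0.142,-0.175,-0.11,0.012,0.177,-0.218,-0.11,0.015,0.212,-0.262,-0.11,0.018,0.248,-0.306,-0.11,0.021,0.283,-0.349,-0.11,0.023]

```text
time: 2.95
tool_pos: [0.4388, -0.1833, 0.4003]
tcp_rot: [-3.1, -0.503, 0.001]
wrist_force: [1.0, 0.3, 0.3]
width: 1.001
grip_force: 0.0
```

```bash
cat > rel.py <<'E'
from h import *
import sys
np.set_printoptions(precision=4,suppress=True)
st=monitor.read_state();M=R.from_rotvec(st["tcp_rot"]).as_matrix()
yaw=np.degrees(np.arctan2(M[1,1],M[0,1]))
t=np.array(eval(sys.argv[1]));print("shift",M.T@(t[:3]-st["tool_pos"]),"turn",np.radians((yaw-t[3]+90)%180-90),"pos",st["tool_pos"],"yaw",yaw)
print("tz",M[:,2],"q",st["q"],"F",st["wrist_force"],"t",st["time"])
E
python3 rel.py "[.5864,.2413,.40,108.45]"
```

```text
shift [ 0.2743 -0.3561  0.0004] turn -0.00026875480946855497 pos [ 0.4388 -0.1833  0.4003] yaw -71.56539851630637
tz [-0.0011  0.0006 -1.    ] q [-0.4481 -0.1784  1.7603  0.0001  1.5609  0.8009] F [0.9662 0.3479 0.2889] t 2.95
```

Call:
step_arm:
  series: [0.034,-0.045,0,0,0.069,-0.089,0,0,0.103,-0.134,0,0,0.137,-0.178,0,0,0.171,-0.223,0,0,0.206,-0.267,0,0,0.24,-0.312,0,0,0.274,-0.356,0,0]

```text
time: 3.95
tool_pos: [0.5862, 0.241, 0.4]
tcp_rot: [3.1, 0.504, -0.003]
wrist_force: [0.4, -0.0, -0.0]
width: 0.996
grip_force: 0.0
```

```bash
python3 rel.py "[.5864,.2413,.278,108.45]"; python3 - <<'E'
from h import *
o=[]
for c,(x,y,w,h) in (("side",(190,30,130,150)),("top",(112,130,130,150))):
    p=viewer.read_camera(c);o.append(cv2.resize(p["image"][y:y+h,x:x+w,::-1],None,fx=3,fy=3,interpolation=cv2.INTER_CUBIC))
cv2.imwrite("pics/a2.png",cv2.convertScaleAbs(np.hstack(o),alpha=1.4,beta=15))
E
```

```text
shift [ 0.0005 -0.0003  0.122 ] turn 0.0003160924352612534 pos [0.5862 0.241  0.4   ] yaw -71.53188923752352
tz [-0.0016 -0.0008 -1.    ] q [ 0.3508  0.1329  1.4559 -0.0002  1.5545  1.5993] F [ 0.449  -0.0004 -0.0119] t 3.95
```

View pics/a2.png

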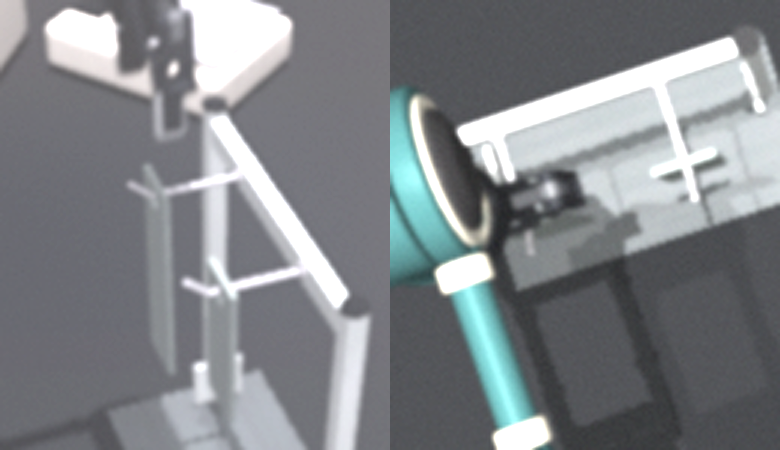

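Call:
step_arm:
  series: [0,0,0.025,0,0,0,0.05,0,0,0,0.075,0,0,0,0.1,0,0,0,0.11,0,0,0,0.121,0,0,0,0.121,0]

```text
time: 4.92
tool_pos: [0.5859, 0.2389, 0.2797]
tcp_rot: [3.101, 0.503, -0.002]
wrist_force: [-0.7, -0.5, -0.1]
width: 0.999
grip_force: 0.0
```

```bash
python3 rel.py "[.5864,.2413,.278,108.45]"; python3 - <<'E'
from h import *
p=viewer.read_camera("side");x,y,w,h=200,50,100,120
cv2.imwrite("pics/a3.png",cv2.convertScaleAbs(cv2.resize(p["image"][y:y+h,x:x+w,::-1],None,fx=5,fy=5,interpolation=cv2.INTER_CUBIC),alpha=1.4,beta=15))
E
```

```text
shift [ 0.0012 -0.0021  0.0017] turn -0.0003478482244930341 pos [0.5859 0.2389 0.2797] yaw -71.56993023517457
tz [-0.001  -0.0004 -1.    ] q [ 0.3478  0.1598  1.6399 -0.0001  1.3429  1.5969] F [-0.7396 -0.5454 -0.1364] t 4.925
```

View pics/a3.png

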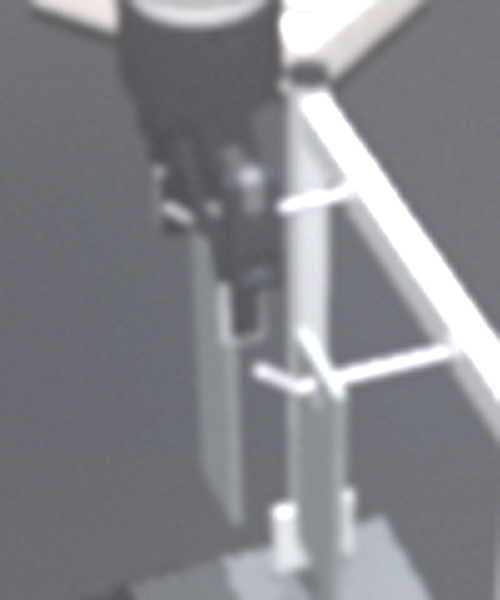

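Call:
step_arm:
  series: [0,-0.001,0.001,0,0,-0.001,0.001,0,0,-0.001,0.001,0,0,-0.001,0.001,0,0,-0.001,0.001,0,0,-0.001,0.001,0,0,-0.001,0.001,0]
  gripper: 0
  newtons: 40

```text
time: 5.85
tool_pos: [0.5863, 0.2405, 0.2802]
tcp_rot: [-3.1, -0.503, -0.003]
wrist_force: [0.3, 1.1, 5.0]
width: 0.578
grip_force: 41.3
```

```bash
python3 rel.py "[.5864,.2413,.278,108.45]"
```

```text
shift [ 0.0004 -0.0008  0.0022] turn -0.00019904023475923028 pos [0.5863 0.2405 0.2802] yaw -71.56140416540501
tz [ 0.0015  0.0008 -1.    ] q [0.3498 0.1596 1.6393 0.0003 1.341  1.5987] F [0.2771 1.0793 4.981 ] t 5.85
```

Call:
step_arm:
  series: [0,0,-0.003,0,0,0,-0.006,0,0,0,-0.006,0,0,0,-0.006,0]

```text
time: 6.35
tool_pos: [0.5856, 0.2399, 0.2847]
tcp_rot: [3.101, 0.503, -0.002]
wrist_force: [0.7, -0.0, -1.8]
width: 0.576
grip_force: 41.5
```

Call:
step_arm:
  series: [-0.003,0,0,0,-0.006,0,-0.001,0,-0.01,0,-0.0045,0,-0.014,0,-0.008,0,-0.018,0,-0.0115,0,-0.022,0,-0.015,0,-0.026,0,-0.0185,0,-0.026,0,-0.0185,0]

```text
time: 7.35
tool_pos: [0.5612, 0.2319, 0.3044]
tcp_rot: [-3.101, -0.503, -0.002]
wrist_force: [0.2, -0.1, -1.4]
width: 0.582
grip_force: 41.4
```

Call:
step_arm:
  series: [-0.006,0,-0.006,0,-0.014,0,-0.013,0,-0.026,0,-0.024,0,-0.04,0,-0.035,0,-0.06,0,-0.04,0,-0.08,0,-0.04,0,-0.08,0,-0.04,0,-0.08,0,-0.04,0]

```text
time: 8.35
tool_pos: [0.4854, 0.2067, 0.3445]
tcp_rot: [-3.101, -0.503, -0.002]
wrist_force: [-0.0, 0.3, -1.8]
width: 0.576
grip_force: 41.5
```

```bash
python3 rel.py "[.5,-.244,.345,93.3]"; python3 - <<'E'
from h import *
p=viewer.read_camera("side");x,y,w,h=130,30,180,150
cv2.imwrite("pics/a4.png",cv2.convertScaleAbs(cv2.resize(p["image"][y:y+h,x:x+w,::-1],None,fx=4,fy=4,interpolation=cv2.INTER_CUBIC),alpha=1.4,beta=15))
E
```

```text
shift [-0.1287  0.4321 -0.0008] turn 0.2642184656605252 pos [0.4854 0.2067 0.3445] yaw -71.56139704822964
tz [ 0.0014  0.0005 -1.    ] q [ 0.3553 -0.0691  1.7621  0.      1.4471  1.6043] F [-0.0096  0.312  -1.8315] t 8.35
```

View pics/a4.png

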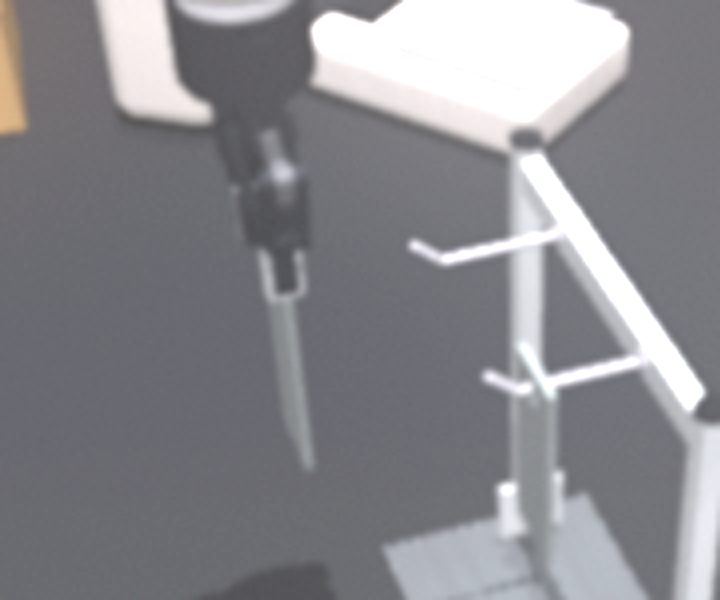

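Call:
step_arm:
  series: [-0.016,0.054,0,0.033,-0.032,0.108,0,0.066,-0.048,0.162,0,0.099,-0.064,0.216,0,0.132,-0.08,0.27,0,0.165,-0.097,0.324,0,0.198,-0.113,0.378,0,0.231,-0.129,0.432,0,0.264]
  newtons: 30

```text
time: 9.4
tool_pos: [0.4998, -0.2462, 0.3436]
tcp_rot: [-3.14, -0.089, -0.0]
wrist_force: [0.8, -0.6, -0.7]
width: 0.576
grip_force: 41.5
```

```bash
python3 rel.py "[.515,-.2445,.200,93.3]"; python3 - <<'E'
from h import *
np.set_printoptions(precision=4,suppress=True)
P={c:viewer.read_camera(c) for c in("side","top")}
tp=monitor.read_state()["tool_pos"]
for l in("panel_foot","front_slot"):
    r={c:viewer.spot_point(P[c],l) for c in P}
    for c in P:print(l,c,[(np.round(x["point"],1).tolist(),round(x["score"],2)) for x in r[c][:3]])
for c in P:print(c,"pred foot",proj(P[c],tp-[0,0,.132]))
x,y,w,h=165,220,150,150
cv2.imwrite("pics/a5.png",cv2.convertScaleAbs(cv2.resize(P["side"]["image"][y:y+h,x:x+w,::-1],None,fx=4,fy=4,interpolation=cv2.INTER_CUBIC),alpha=1.0,beta=0))
E
```

```text
shift [ 0.0152 -0.0008  0.1436] turn -0.0011741041309117006 pos [ 0.4998 -0.2462  0.3436] yaw -86.76727121141012
tz [ 0.0002  0.0002 -1.    ] q [-0.5026 -0.0097  1.7064  0.0003  1.4448  1.0118] F [ 0.8051 -0.5967 -0.7383] t 9.4
panel_foot side [([200.9, 303.0], 0.8), ([244.6, 346.6], 0.33)]
panel_foot top [([362.7, 240.1], 0.42)]
front_slot side [([220.8, 340.3], 0.59)]
front_slot top [([342.5, 226.9], 0.87)]
side pred foot [[199.2601 304.6857]]
top pred foot [[360.0177 239.4998]]
```

View pics/a5.png

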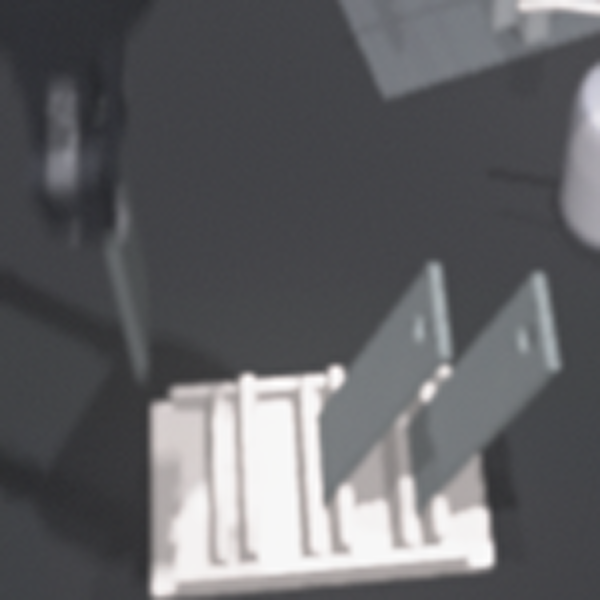

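Call:
step_arm:
  series: [0.004,-0.001,0.04,0,0.008,-0.001,0.08,0,0.012,-0.001,0.115,0,0.012,-0.001,0.14,0,0.012,-0.001,0.155,0,0.012,-0.001,0.165,0,0.012,-0.001,0.168,0,0.012,-0.001,0.168,0]

```text
time: 10.7
tool_pos: [0.5119, -0.2425, 0.1766]
tcp_rot: [3.14, 0.091, 0.002]
wrist_force: [0.2, 0.5, -1.3]
width: 0.578
grip_force: 41.5
```

```bash
python3 rel.py "[.5335,-.2445,.175,93.3]"; python3 - <<'E'
from h import *
P={c:viewer.read_camera(c) for c in("side","top")}
tp=monitor.read_state()["tool_pos"];M=R.from_rotvec(monitor.read_state()["tcp_rot"]).as_matrix()
for s in(-.025,0,.025):
  for c in P:print(c,"pred foot",s,proj(P[c],tp-[0,0,.132]+M[:,1]*s))
print(viewer.spot_point(P["side"],"panel_foot")[:2])
x,y,w,h=185,260,120,120
cv2.imwrite("pics/a6.png",cv2.resize(P["side"]["image"][y:y+h,x:x+w,::-1],None,fx=5,fy=5,interpolation=cv2.INTER_CUBIC))
E
```

```text
shift [0.0214 0.0033 0.0016] turn 0.00032039097421146415 pos [ 0.5119 -0.2425  0.1766] yaw -86.6816429493836
tz [ 0.0011 -0.0006 -1.    ] q [-0.4863  0.1003  1.8999  0.      1.1402  1.0265] F [ 0.1788  0.541  -1.2611] t 10.7
side pred foot -0.025 [[213.55653429 325.3601243 ]]
top pred foot -0.025 [[336.11063454 231.88394904]]
side pred foot 0 [[213.84627366 336.15177209]]
top pred foot 0 [[344.78848257 231.41124651]]
side pred foot 0.025 [[214.15004973 347.29626044]]
top pred foot 0.025 [[353.47429845 230.93954833]]
[{'point': [215.4, 332.8], 'score': 0.41}]
```

View pics/a6.png

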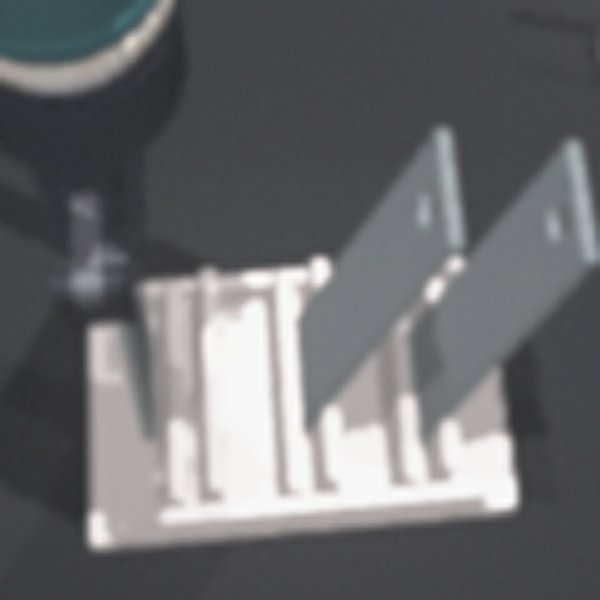

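Call:
step_arm:
  series: [0.004,0.001,0,0,0.008,0.001,0,0,0.011,0.001,0,0,0.014,0.001,0,0,0.016,0.001,0,0,0.018,0.001,0,0,0.018,0.001,0,0]

```text
time: 11.72
tool_pos: [0.5296, -0.2423, 0.1758]
tcp_rot: [-3.14, -0.091, 0.0]
wrist_force: [0.6, -1.1, -1.9]
width: 0.576
grip_force: 41.5
```

Call:
step_arm:
  series: [0.002,0.001,0,0,0.004,0.001,0,0,0.006,0.001,0,0,0.006,0.001,0,0]

```text
time: 12.22
tool_pos: [0.5353, -0.243, 0.1757]
tcp_rot: [3.14, 0.091, -0.001]
wrist_force: [-0.8, 0.2, -1.1]
width: 0.573
grip_force: 41.6
```

Call:
step_arm:
  series: [0.002,0.001,0,0,0.004,0.001,0,0,0.004,0.001,0,0,0.004,0.001,0,0]

```text
time: 12.72
tool_pos: [0.5391, -0.2435, 0.1756]
tcp_rot: [-3.14, -0.091, 0.002]
wrist_force: [-3.9, 1.4, 1.3]
width: 0.575
grip_force: 41.6
```

```bash
python3 - <<'E'
from h import *
F=[]
for i in range(8):
    p=viewer.read_camera("side" if i<7 else "top");s=monitor.read_state();F.append(np.r_[s["wrist_force"],s["torque"]])
    if i==6:S=p
print(np.mean(F,0).round(3),np.std(F,0).round(2),s["tool_pos"])
P={"side":S,"top":p}
o=[]
for c,(x,y,w,h) in (("side",(190,260,75,110)),("top",(310,170,75,110))):
    o.append(cv2.resize(P[c]["image"][y:y+h,x:x+w,::-1],None,fx=5,fy=5,interpolation=cv2.INTER_CUBIC))
cv2.imwrite("pics/a7.png",np.hstack(o))
E
```

```text
[-3.368  1.074  0.384  0.32   0.999 -0.044] [0.53 0.19 0.48 0.05 0.04 0.03] [ 0.53948839 -0.24358286  0.17565202]
```

View pics/a7.png

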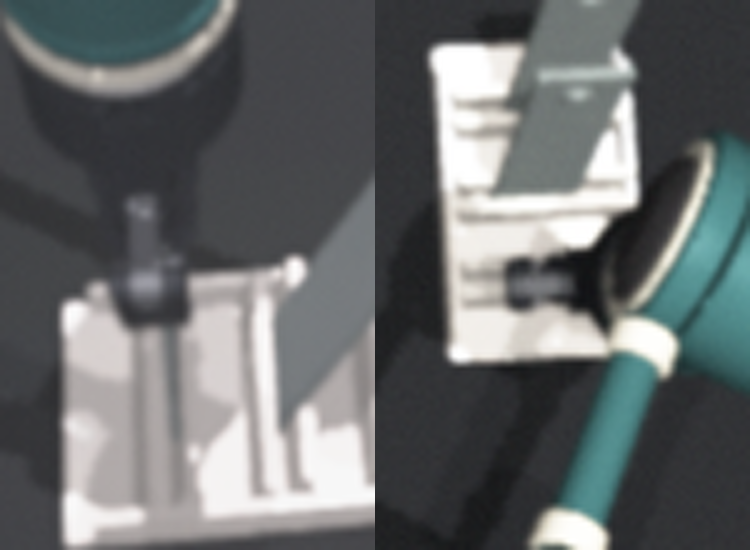

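Call:
step_arm:
  series: [0,0.001,0.002,0,0,0.001,0.004,0,0.005,0.001,0.004,0,0.01,0.001,0.005,0,0.01,0.001,0.005,0]
  gripper: 0
  newtons: 22

```text
time: 13.75
tool_pos: [0.5503, -0.2446, 0.171]
tcp_rot: [3.139, 0.091, 0.001]
wrist_force: [-3.1, -1.9, 1.5]
width: 0.578
grip_force: 41.8
```

Call:
step_arm:
  series: [0.005,0,0.001,0,0.01,0,0.0015,0,0.015,0,0.002,0,0.02,0,0.003,0,0.025,0,0.004,0,0.025,0,0.004,0]

```text
time: 14.5
tool_pos: [0.5745, -0.2426, 0.1663]
tcp_rot: [-3.14, -0.091, 0.002]
wrist_force: [-4.2, -1.5, 0.7]
width: 0.582
grip_force: 42.3
```

```bash
cat > look.py <<'E'
from h import *
np.set_printoptions(precision=4,suppress=True)
P={c:viewer.read_camera(c) for c in("side","top")}
s=monitor.read_state();print(s["tool_pos"],s["wrist_force"],s["torque"])
r={}
for l in("panel_foot","panel_hole","panel"):
    for c in P:
        d=viewer.spot_point(P[c],l);print(l,c,[(np.round(x["point"],1).tolist(),round(x["score"],2)) for x in d[:3]])
print([(np.round(x["extent"],1).tolist(),round(x["score"],2)) for x in viewer.boxes_of(P["side"],"panel")])
for n,t in (("vert",0),("15",15)):
    a=np.radians(t);fs=s["tool_pos"]+[-.153*np.sin(a),0,.021-.153*np.cos(a)]
    for c in P:print(n,c,"foot",proj(P[c],fs),"hole",proj(P[c],fs+.172*np.array([np.sin(a),0,np.cos(a)])))
E
python3 look.py
```

```text
[ 0.5743 -0.2426  0.1663] [-4.1775 -1.1441 -0.4493] [-0.4619  1.2594  0.033 ]
panel_foot side [([227.0, 337.0], 0.81)]
panel_foot top [([345.1, 226.4], 0.49)]
panel_hole side [([241.4, 299.7], 0.75), ([243.3, 337.4], 0.23)]
panel_hole top [([357.9, 208.9], 0.65)]
panel side [([223.6, 337.2], 0.7)]
panel top [([344.0, 225.9], 0.44)]
[([229.4, 327.7, 9.3, 38.2], 0.81)]
vert side foot [[242.5366 337.0849]] hole [[239.4326 301.207 ]]
vert top foot [[343.9191 209.7975]] hole [[356.6467 209.8639]]
15 side foot [[224.3988 336.7479]] hole [[242.0486 301.2803]]
15 top foot [[344.3452 223.4794]] hole [[356.5781 207.9332]]
```

Call:
step_arm:
  series: [-0.001,0,0.003,0,-0.002,0,0.006,0,-0.0025,0,0.009,0,-0.003,0,0.012,0,-0.003,0,0.012,0]

```text
time: 15.58
tool_pos: [0.5712, -0.2427, 0.1542]
tcp_rot: [-3.14, -0.091, 0.001]
wrist_force: [-3.9, -0.7, 1.4]
width: 0.573
grip_force: 42.4
```

Call:
step_arm:
  series: [-0.001,0,0.002,0,-0.001,0,0.004,0,-0.002,0,0.006,0,-0.002,0,0.008,0,-0.002,0,0.008,0]

```text
time: 16.2
tool_pos: [0.5693, -0.243, 0.1464]
tcp_rot: [-3.14, -0.091, 0.001]
wrist_force: [-4.1, -0.8, 1.7]
width: 0.577
grip_force: 42.5
```

Call:
step_arm:
  series: [-0.0005,0,0.001,0,-0.0005,0,0.002,0,-0.0005,0,0.003,0,-0.0005,0,0.003,0]

```text
time: 16.7
tool_pos: [0.57, -0.2432, 0.1455]
tcp_rot: [3.14, 0.09, 0.003]
wrist_force: [-3.4, 1.4, 8.7]
width: 0.577
grip_force: 43.1
```

Call:
step_arm:
  series: [0,0,-0.001,0,0,0,-0.0015,0,0,0,-0.0015,0]

```text
time: 17.08
tool_pos: [0.5695, -0.2431, 0.1457]
tcp_rot: [3.14, 0.09, 0.002]
wrist_force: [-4.1, -1.0, 5.2]
width: 0.58
grip_force: 42.6
```

Call:
step_arm:
  series: [0,0,0,0,0,0,0,0,0,0,0,0,0,0,0,0,0,0,0,0,0,0,0,0]
  gripper: 0.85

```text
time: 17.82
tool_pos: [0.5691, -0.243, 0.1453]
tcp_rot: [3.14, 0.091, 0.0]
wrist_force: [0.8, 0.4, -0.4]
width: 0.851
grip_force: 0.0
```

```bash
python3 look.py; python3 -c "
from workcell import monitor as m;print(m.read_state())"
```

```text
[ 0.5691 -0.243   0.1453] [-0.771  -0.1371 -0.0492] [-0.0347  0.002  -0.0251]
panel_foot side [([219.5, 342.8], 0.65)]
panel_foot top [([346.7, 226.9], 0.47)]
panel_hole side [([244.0, 305.6], 0.59)]
panel_hole top [([345.6, 225.4], 0.18)]
panel side [([221.0, 341.1], 0.56), ([240.4, 338.0], 0.28)]
panel top [([344.9, 226.8], 0.54)]
[([235.4, 322.6, 27.2, 50.9], 0.79)]
vert side foot [[240.5322 341.0042]] hole [[237.158  306.4845]]
vert top foot [[342.7241 211.5563]] hole [[355.0675 211.8685]]
15 side foot [[222.6925 340.689 ]] hole [[239.7246 306.5529]]
15 top foot [[343.1387 225.0431]] hole [[355.001 209.969]]
{'time': 18.275, 'q': array([-4.43819743e-01,  2.25037667e-01,  1.81625304e+00,  9.43103888e-06,
        1.10031866e+00,  1.06917046e+00]), 'joint_vel': array([-5.95844972e-04,  8.57288305e-04,  1.19398487e-03,  6.42017020e-05,
        1.54890864e-03,  1.30240087e-03]), 'joint_torque': array([-7.35460544e-04, -4.68663061e+01, -3.42604601e+01,  2.17108932e-04,
        5.39998109e-04, -1.27491532e-05]), 'tool_pos': array([ 0.56908013, -0.24299777,  0.14526865]), 'tcp_rot': array([-3.14026563e+00, -9.07818639e-02,  1.73599717e-05]), 'wrist_force': array([0.28198803, 0.44477048, 0.77511356]), 'torque': array([-0.01412861,  0.03158587,  0.08659273]), 'grip_force': 0.0, 'width': 0.8468512658477921}
```

Call:
step_arm:
  series: [0,0,0,0,0,0,-0.02,0,0,0,-0.05,0,0,0,-0.09,0,0,0,-0.14,0,0,0,-0.18,0,-0.05,0,-0.2,0,-0.1,0,-0.2,0]
  gripper: 1

```text
time: 19.27
tool_pos: [0.4696, -0.2494, 0.3499]
tcp_rot: [3.136, 0.092, 0.009]
wrist_force: [-0.6, -0.4, -0.2]
width: 1.001
grip_force: 0.0
```

Call:
step_arm:
  series: [-0.05,0.05,0,0,-0.05,0.1,0,0,-0.05,0.15,0,0,-0.05,0.2,0,0,-0.05,0.2,0,0]

```text
time: 19.9
tool_pos: [0.4303, -0.4543, 0.3458]
tcp_rot: [3.139, 0.086, 0.0]
wrist_force: [-0.2, 0.1, 0.1]
width: 0.999
grip_force: 0.0
```

```bash
cat > fin.py <<'E'
from h import *
from fit import rk,tf,r as rr
P={c:viewer.read_camera(c) for c in("side","top")}
for l in("panel_foot","panel_hole","front_slot","rack_panel_a","short_panel","stand","wash_bottle"):
    for c in P:print(l,c,[(np.round(x["point"],1).tolist(),round(x["score"],2)) for x in viewer.spot_point(P[c],l)[:3]])
for k,n in((-.0486,"front"),(.0014,"mid")):
  for t in(15,19):
    a=np.radians(t);f=np.array([k,0,.0176])
    for c in P:print(n,t,c,proj(P[c],tf(rr,f)).round(1),proj(P[c],tf(rr,f+.172*np.array([np.sin(a),0,np.cos(a)]))).round(1))
E
python3 fin.py | tail -24
```

```text
tool dir x,y world [0.9983 0.059  0.0006] [ 0.059  -0.9983  0.0006] tool yaw of y axis deg -86.61515660282757
horizontal [ 0.1956 -0.6814  0.3457] [-0.8471  0.1182  1.5679  0.0001  1.4547  0.6646]
panel_foot side [([223.1, 339.6], 0.64), ([261.1, 166.7], 0.19)]
panel_foot top [([345.4, 225.1], 0.9), ([342.6, 208.8], 0.27)]
panel_hole side [([245.9, 303.8], 0.61), ([317.9, 271.7], 0.34)]
panel_hole top []
front_slot side [([220.2, 340.8], 0.75)]
front_slot top [([341.8, 226.3], 0.76), ([159.5, 215.5], 0.33)]
rack_panel_a side [([264.2, 340.9], 0.64), ([242.1, 336.4], 0.56), ([251.3, 124.7], 0.15)]
rack_panel_a top [([341.8, 191.8], 0.77), ([338.0, 210.7], 0.76)]
short_panel side [([262.5, 166.3], 0.62)]
short_panel top [([194.4, 176.8], 0.69), ([211.7, 187.3], 0.43)]
stand side [([276.3, 195.7], 0.66)]
stand top [([193.7, 175.9], 0.94), ([215.7, 196.1], 0.7)]
wash_bottle side [([316.0, 271.1], 0.79), ([261.5, 166.9], 0.75)]
wash_bottle top [([280.4, 144.2], 0.87)]
front 15 side [[221.9 341.3]] [[238.7 306.1]]
front 15 top [[343.4 225.7]] [[354.3 210.7]]
front 19 side [[221.9 341.3]] [[244.7 306.4]]
front 19 top [[343.4 225.7]] [[353.8 206.3]]
mid 15 side [[244.2 339.3]] [[264.5 303.8]]
mid 15 top [[342.3 208.7]] [[353.1 191.5]]
mid 19 side [[244.2 339.3]] [[270.3 304.2]]
mid 19 top [[342.3 208.7]] [[352.5 187.2]]
```

```bash
python3 -c "
from workcell import job;print(job.finish_job())"
```

```text
the job is handed in; nothing more can be done
None
```

The long panel came off its peg without a snag, now stands released in the front slot leaning about 19° like its neighbours, and the job is handed in; no verdict was returned, but the cameras just beforehand showed the foot in place and the stand, short panel, racked panels and bottle where they were.

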